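# Clamp the broken plaster foot with the pump-trigger bar clamp

## Task

The two halves of the broken plaster foot stand loose in the bench bar clamp. Squeeze the trigger towards the handle in full strokes, letting it spring fully out between strokes, until the sliding jaw has pushed the halves together and tight against the fixed jaw, its sprung pad pushed in about a third of its 20 mm travel (7 mm) and never crushing the plaster by pushing it in much beyond half; then finish while still holding handle and trigger squeezed in the gripper. Do not touch the plaster with the gripper, and leave the jar, spatula and carton alone.

Things in the scene. Friction and masses are not known exactly. Their poses are not given: they have to be found in the camera images.
- clamp: Bench bar clamp, fixed: plywood base 400 x 110 mm (x -210 to +190), flat steel bar along it, bed top 30 mm above the bench. Origin on the bench under it; x = closing direction along the bar (handle towards fixed jaw), z up. The fixed jaw is a grey upright, 80 mm wide, top 104 mm above the bench, clamping face at x = +150 mm.
- carriage (a joint): Travel in m (0 to 0.09) along the clamp's +x of the sliding carriage: black housing 52 mm high with handle, trigger and moving jaw. At value c the face of the free pad is at clamp x = c, the handle's axis at x = c - 0.145. A squeeze moves it on by about half of the closing of the grips; it stays when the trigger springs out (friction, 14 N).
- handle: Upright black handle on the carriage, 14 mm thick along the clamp's x, 30 mm wide, from 50 to 139 mm above the bench. Origin on its axis 110 mm above the bench, the height to squeeze at; axes as the clamp's. The moving jaw's grey plate (top 90 mm above the bench) begins 99 mm ahead (+x) of the origin.
- trigger_grip: Flat steel trigger ahead (+x) of the handle, 10 mm thick, 28 mm wide, top about 135 mm high. Origin in its middle at squeezing height, z along it. Fully out it is 52 mm from the handle's origin (64 mm over both outer faces), squeezed 40 mm over both. While squeezed, both close evenly about a still point; takes 10 to 20 N.
- trigger (a joint): Angle of the trigger in rad: 0 fully out (leaning 0.18 forward), 0.38 fully squeezed towards the handle. A spring returns it. A full squeeze moves the carriage on by about 12 mm (32 mm per rad), so the opened gripper must follow 12 mm along the clamp's +x for the trigger to come fully out and for the next squeeze to be centred.
- pad (a joint): How far in m the sprung pad is pushed back into the moving jaw: 0 free, 0.020 fully in. About 1 N per mm: 0.007 is right, beyond 0.014 the plaster is crushed. Seen as the bare steel plunger between pad and jaw plate getting shorter (20 mm when free).
- pad_face: Black rubber pad of the moving jaw, 10 x 50 x 40 mm, on a steel plunger. Origin in the middle of its clamping face, 56 mm above the bench; axes parallel to the clamp's.
- half_toe: White plaster plinth half with the toes of a foot, nearer to the moving jaw. Plinth 45 (x) x 70 (y) x 50 (z) mm, loose on the bed; about 0.2 kg. Origin at the centre of its underside; x roughly along the clamp's x. It starts a gap of 8 to 18 mm from the other half.
- half_heel: White plaster plinth half with heel and ankle stump, 115 mm tall in all, plinth 45 x 70 x 50 mm, loose on the bed by the fixed jaw; about 0.25 kg. Origin at the centre of its underside; x about along the clamp's x. Once the halves are shut against the fixed jaw, origins are 45 mm apart and half_toe's near face is at clamp x = +60 mm.
- filler_jar: Closed jar, 68 mm wide, 85 mm tall, standing beside the clamp. Origin under its centre. Leave alone.
- spatula: Spatula lying on the bench beside the clamp. Leave alone.
- carton: Small cardboard carton 70 x 110 x 60 mm on the bench beyond the clamp. Origin under its centre. Leave alone.
Not all that is in view belongs to the job. Leave any pink or turquoise look-alike of the half_heel alone.

How it is judged:
On the way, in this order (a step that is already met when the one before it is completed fails the run):
1. the trigger is squeezed a first time (value of joint trigger above 0.18 rad), for 0.05 s.
2. the trigger is let out again, the jaw having moved on at least 4 mm (value of joint trigger below 0.1 rad and distance of handle from where it was at the start of the episode above 0.004 m), for 0.05 s.
3. the trigger is squeezed a second time (value of joint trigger above 0.18 rad), for 0.05 s.
4. the trigger is let out again, the jaw having moved on at least 8 mm (value of joint trigger below 0.1 rad and distance of handle from where it was at the start of the episode above 0.008 m), for 0.05 s.
At the end, for the whole second after the job is handed in: Halves upright, shut together (origins within 48 mm, parallel within 0.06 rad) and within 3 mm of the fixed jaw; pad pushed in 4 to 11 mm, pressing over 3 N; gripper still squeezing handle and trigger (over 1.5 N each), trigger in by at least 0.03 rad (value of joint pad between 0.004 and 0.011 m and contact force between pad_face and half_toe above 3 N and contact force between half_toe and half_heel above 1 N and distance between half_toe and half_heel below 0.048 m and angle between the x axis of half_toe and the x axis of half_heel, either way round below 0.06 rad and x of half_heel in the frame of clamp above 0.1245 m and angle between each of half_toe, half_heel's own z axis and vertical below 0.06 rad and value of joint trigger above 0.03 rad and contact force between the fingers and trigger_grip above 1.5 N and contact force between the fingers and handle above 1.5 N and linear speed of half_toe below 0.01 m/s); the arm keeps its last pose, push and grip.
It fails at once if the plaster is crushed: pad pushed in more than 14 mm (value of joint pad above 0.014 m).
It fails at once if the gripper touches the plaster (contact force between any of the arm, the fingers and half_toe above 1 N or contact force between any of the arm, the fingers and half_heel above 1 N).
It fails at once if a bystander is moved more than 20 mm (distance of any of filler_jar, spatula, carton from where it was at the start of the episode above 0.02 m).
It also fails if it takes over 48 s, if anything falls off the work surface, if the arm or the gripper's body presses on something with over 40 N, if the wrist force passes 120 N, or if a joint passes its speed limit or range.

## Robot

A 7-joint arm with a two-finger parallel gripper is mounted at the origin on the work surface. World frame = base frame: x ahead of the robot, y to its left, z up, the work surface at z = 0. Lengths are in m, angles in rad, forces in N, time in s.
With the tool pointing down it reaches from about 0.425 to 1.025 m from the base axis. Payload 3.6 kg.
Tool frame: the origin (TCP) lies midway between the tips of the shut fingers; the grasp point (between the pads) lies 19 mm behind it; z points along the fingers, y is the line along which they close (so a half turn about z gives the same grasp; the last joint's range is limited). The gripper opens to 85 mm and grips with 20 to 120 N. Pads are 22 mm wide; open, the fingers measure 114 mm over their backs; the gripper's body (76 mm by 85 mm) begins 54 mm behind the grasp point. The pads swing forward as they close: fully open they stand 13 mm farther back than shut.
Start: joints at [-1.286, 0.591, 0.048, 1.609, -0.033, 0.943, -0.034], TCP at [0.268, 0.674, 0.231] pointing down, gripper open.
Joint ranges: [-2.69, 2.69], [-0.47, 2.24], [-1.27, 1.36], [0.19, 2.51], [-1.53, 4.68], [0.08, 2.07], [-3.09, 3.09]. Speed limits (rad/s): [2.57, 2.57, 3.14, 3.14, 3.14, 3.14, 3.14].

## Interface

Orientations are given as a unit quaternion [x, y, z, w].
In Python, from cell import ctrl, get_image gives the robot as it stands.
- The arm moves only by the tool move_arm, never from a script. Its argument "increments" is a list of rows, each an object with "offset": the shift along the tool's x, y, z in units of 25 mm (1.0 is 25 mm), a list of three; "roll": the turn about the tool's z in degrees. In form: [{"offset": [dx, dy, dz], "roll": roll}, ...]. A call has exactly 5 rows; each row is the pose to reach, as a shift and turn from the pose commanded when the call began, along the tool's axes at that moment; what a row does not reach only later rows make up. A row lasts 1/10 s, in which the tool goes at most 50 mm and 8.59 degrees, less where a joint would pass 70% of its speed; a pose out of reach is approached as far as the arm can. A call with a gripper value outside its range is refused whole. "hand" is the opening, from 0 (shut) to 1 (fully open), set as the call begins (left out, the last holds). The fingers move at their own pace and stop on an object; "newtons" is the grip in N (left out, the last holds). Time passes only in rows, so rows that repeat a pose let the fingers close, or fill a call up. It gives the time, the measured TCP pose, the force, the opening and the grip force at its end, in the units of the state.
- ctrl.observe(): the state, without advancing time (a new reading comes with each control period).
- get_image(name): name is "scene" or "top"; returns a dict with "img" (400x640x3 uint8, red, green, blue), "depth" (400x640 float32, m along the optical axis (not along the pixel's ray), 0 where there is no reading), "fx", "fy", "cx", "cy" (pixels), "position" and "rotation" of the camera in the world. Camera axes: x right, y down, z forward; pixel columns grow to the right and rows downward; lengths in m; the calibration is good to about 2 mm. A picture is of the moment at which its call begins.
- ctrl.job_done(): hands the job in; it is judged then, once.
The state is a dict: "time_s": time; "joint_pos": joint angles; "joint_velocities": joint speeds; "tau": joint torques, N m; "tool_pos": TCP position; "orientation": TCP orientation; "force": force on the tool from outside, world axes, zero at the start; "ft_torque": the same for the moment, N m; "grip_width": opening from 0.0 (shut) to 1.0 (fully open); "finger_force": force on a finger pad.
Only numpy, scipy, OpenCV 4.12 (cv2) and the standard library are available. Lean on these libraries where they do the work, as an engineer would, in place of code of your own. Each camera call takes 0.05 s, during which the arm holds its last target. There are 200 camera calls.

## Working session

There is one attempt and no reset: what is moved stays moved. The work goes in short steps, Python scripts to look and compute and a tool call to move; the robot and the scene stay as the last step left them, time stands still between calls to the robot, and variables do not carry over. Pictures are saved under pics/ and viewed, at most 10 in all, crops included, and the job is handed in when it is done.

Besides the shell and the picture viewer there is one more tool, called after "Emit:" as a command line: name --argument value ..., lists and objects as JSON in quotes. move_arm: Moves the arm, as the interface text tells. Its arguments: {"type":"object","properties":{"increments":{"type":"array"},"hand":{"type":"number"},"newtons":{"type":"number"}},"required":["increments"]}

```bash
mkdir -p pics
cat > h.py <<'E'
from cell import ctrl,get_image
import numpy as np,cv2
def snap(n,f):
    d=get_image(n); np.savez('/tmp/'+f,**{k:np.array(v) for k,v in d.items()}); cv2.imwrite('pics/'+f+'.png',d['img'][:,:,::-1]); return d
def load(f): return dict(np.load('/tmp/'+f+'.npz'))
def w(d,u,v,r=1):
    z=d['depth'][v-r:v+r+1,u-r:u+r+1]; z=np.median(z[z>0])
    R=np.array(d['rotation']); 
    return np.array(d['position'])+R@np.array([(u-d['cx'])/d['fx']*z,(v-d['cy'])/d['fy']*z,z])
E
python3 - <<'E'
from h import *
for n in('scene','top'):
    d=snap(n,n+'0'); print(n,d['position'],np.array(d['rotation']).tolist(),d['fx'])
print(ctrl.observe())
E
```

```text
scene [1.24814521 0.75209111 1.08452283] [0.31026872075481177, 0.8717552097237121, -0.3535286683958992, -0.13708995536858867] 495.9927072714352
top [0.27976594 0.030647   1.6913366 ] [-0.6729741371101128, 0.7327106103451232, -0.07503305963845217, 0.06790443453758259] 490.34388035157895
{'time_s': 0.1, 'joint_pos': array([-1.28548651,  0.59201094,  0.04828427,  1.60971195, -0.03328649,
        0.94269658, -0.03370898]), 'joint_velocities': array([ 1.15721008e-03, -1.85457456e-03,  4.76715193e-05, -2.58888503e-03,
        2.05226472e-03,  1.21108824e-04,  8.13497758e-05]), 'tau': array([ 4.68749990e-03, -5.49996042e+01,  1.55316554e+00, -1.98822677e+01,
        9.69577173e-03,  3.84164669e-03,  5.06061838e-06]), 'tool_pos': array([0.26781979, 0.67290828, 0.23025987]), 'orientation': array([ 1.88227527e-01,  9.82124928e-01, -1.00235820e-03, -1.34698911e-04]), 'force': array([ 0.71237837,  0.7380974 , -1.0029151 ]), 'ft_torque': array([-0.03318167, -0.03780133, -0.05115856]), 'finger_force': 0.0, 'grip_width': 1.0001955997622396}
```

```bash
sed -i "s/R=np.array(d\['rotation'\]); /R=Rot.from_quat(d['rotation']).as_matrix()/; 1i from scipy.spatial.transform import Rotation as Rot" h.py; cat h.py | tail -4
```

```text
def w(d,u,v,r=1):
    z=d['depth'][v-r:v+r+1,u-r:u+r+1]; z=np.median(z[z>0])
    R=Rot.from_quat(d['rotation']).as_matrix()
    return np.array(d['position'])+R@np.array([(u-d['cx'])/d['fx']*z,(v-d['cy'])/d['fy']*z,z])
```

View pics/scene0.png

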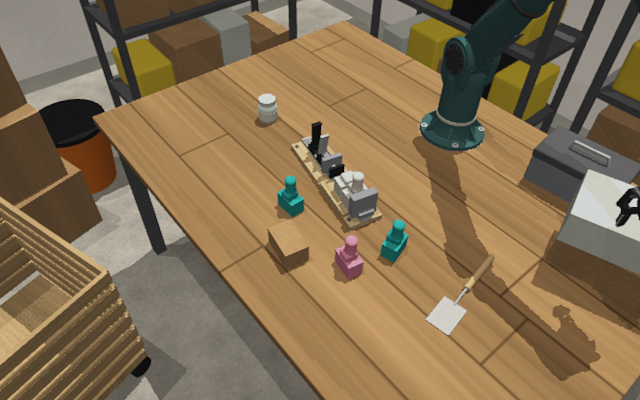

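View pics/top0.png

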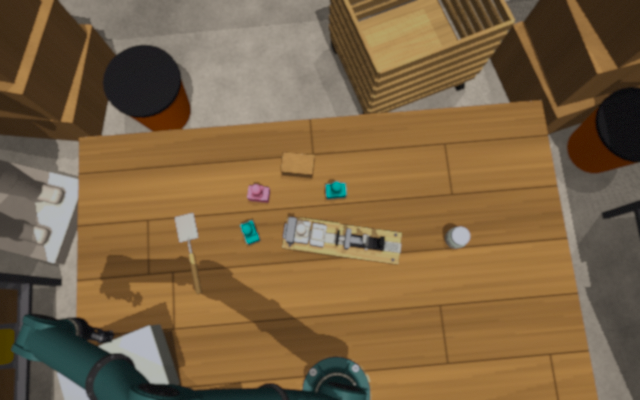

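The scene picture shows the clamp at about (335,180): handle (317,135), white halves (350,185). The top picture shows it at (285-400, 218-262). The turquoise look-alikes (290,195), (395,240) and the pink one (349,257) stand outside the clamp. The white pair in the clamp is the one meant. I'll confirm that in an enlarged crop.

Run:
```python
from h import *
a=cv2.imread('pics/scene0.png')[115:235,280:390]; b=cv2.imread('pics/top0.png')[205:275,275:410]
a=cv2.resize(a,None,fx=5,fy=5,interpolation=2)[:600]; b=cv2.resize(b,None,fx=5.9,fy=5.9,interpolation=2)
cv2.imwrite('pics/ca.png',a); cv2.imwrite('pics/cb.png',b)
```

```text
(no output)
```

View pics/ca.png

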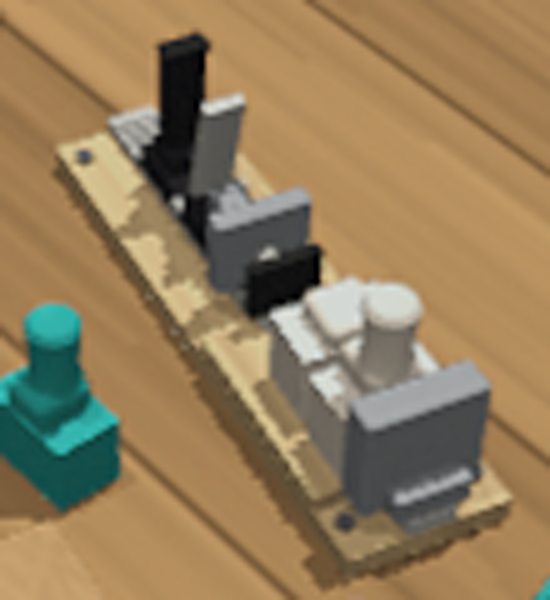

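View pics/cb.png

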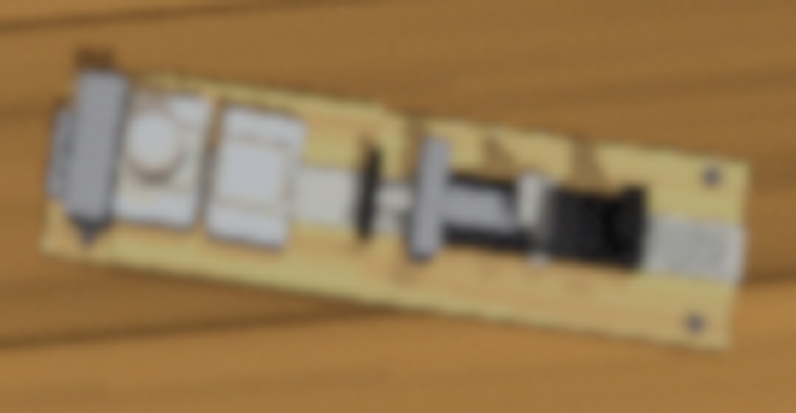

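```bash
cat >> h.py <<'E'
def cloud(d):
    v,u=np.mgrid[0:400,0:640]; z=d['depth']; R=Rot.from_quat(d['rotation']).as_matrix()
    P=np.stack([(u-d['cx'])/d['fx']*z,(v-d['cy'])/d['fy']*z,z],-1)@R.T+d['position']
    P[z<=0]=np.nan; return P
E
python3 - <<'E'
from h import *
np.set_printoptions(precision=4,suppress=True)
t=load('top0');s=load('scene0')
P=cloud(t)
q=lambda x,y:(int(round(275+x/5.9)),int(round(205+y/5.9)))
for n,c in dict(bl=(45,245),br=(725,343),tr=(742,165),tl=(160,78),fj=(97,150),jp=(430,195),handle=(630,230),trig=(535,215),heel=(155,145),toe=(255,175)).items():
    u,v=q(*c); print(n,u,v,P[v,u])
Q=cloud(s)
k=lambda x,y:(int(round(280+x/5)),int(round(115+y/5)))
for n,c in dict(h=(183,45),hface=(180,90),tr=(222,105),tface=(215,145),jpl=(215,225),jpr=(305,200),fjl=(355,415),fjr=(480,375),pad=(285,265),jf=(240,250)).items():
    u,v=k(*c); print(n,u,v,Q[v,u])
# base side direction by rotating rect of base+things
m=(P[...,2]>.01)&(P[...,2]<.2); m[:,:275]=0;m[:,412:]=0;m[:205]=0;m[275:]=0
xy=P[m][:,:2]; r=cv2.minAreaRect((xy*1000).astype(np.float32)); print(r,cv2.boxPoints(r))
E
```

```text
bl 283 247 [0.4802 0.1374 0.0242]
br 398 263 [ 0.3949 -0.2515 -0.0036]
tr 401 233 [ 0.4979 -0.2748 -0.0071]
tl 302 218 [0.5729 0.0649 0.0342]
fj 291 230 [0.5235 0.1022 0.1073]
jp 348 238 [ 0.4836 -0.0817  0.0912]
handle 382 244 [ 0.4494 -0.1843  0.1375]
trig 366 241 [ 0.4677 -0.1386  0.1004]
heel 301 230 [0.515  0.0688 0.1445]
toe 318 235 [0.5009 0.0157 0.0981]
h 317 124 [ 0.4611 -0.1829  0.1391]
hface 316 133 [ 0.4658 -0.1813  0.1071]
tr 324 136 [ 0.4775 -0.1295  0.134 ]
tface 323 144 [ 0.4801 -0.13    0.1036]
jpl 323 160 [ 0.5166 -0.0857  0.0893]
jpr 341 155 [ 0.4605 -0.0677  0.0911]
fjl 351 198 [0.5672 0.094  0.1041]
fjr 376 190 [0.4132 0.0485 0.0023]
pad 337 168 [ 0.4972 -0.0431  0.0764]
jf 328 165 [ 0.5055 -0.0747  0.0706]
((491.41937255859375, -69.0263671875), (452.2964782714844, 236.6182403564453), 85.8100814819336) [[ 356.9034 -285.9262]
 [ 592.8893 -303.2142]
 [ 625.9353  147.8735]
 [ 389.9495  165.1614]]
```

Run:
```python
from h import *
np.set_printoptions(precision=4,suppress=True)
t=load('top0');s=load('scene0');Q=cloud(s);P=cloud(t)
reg=Q[199:213,354:372].reshape(-1,3); reg=reg[(reg[:,2]>.04)&(reg[:,2]<.1)]
c=reg.mean(0);n=np.linalg.svd(reg-c)[2][2]; n*=np.sign(n[1]); print('jaw face n',n,np.degrees(np.arctan2(n[1],n[0])),len(reg),c)
psi=np.radians(77.4);d=np.array([np.cos(psi),np.sin(psi)]);l=np.array([-d[1],d[0]])
o=np.array([.458,-.183])
for name,C,sl in(('scene',Q,np.s_[115:160,305:335]),('top',P,np.s_[225:260,355:392])):
    p=C[sl].reshape(-1,3)
    a=np.c_[(p[:,:2]-o)@d,(p[:,:2]-o)@l,p[:,2]]
    for zlo,zhi in((.10,.11),(.11,.12),(.12,.13),(.13,.145)):
        b=a[(a[:,2]>zlo)&(a[:,2]<zhi)]; b=b[np.abs(b[:,1])<.05]
        for nm,g in(('H',b[b[:,0]<.025]),('T',b[b[:,0]>.025])):
            if len(g)>2: print(name,nm,zlo,len(g),np.percentile(g[:,:2],[3,50,97],axis=0).ravel())
```

```text
jaw face n [0.2354 0.969  0.0748] 76.34605181815628 234 [0.5379 0.1149 0.0699]
scene H 0.1 26 [-0.0042 -0.0209  0.005  -0.0099  0.0093  0.0061]
scene T 0.1 16 [ 0.0493 -0.0209  0.053  -0.0105  0.0569  0.0063]
scene H 0.11 28 [-0.0039 -0.0222  0.0032 -0.0104  0.0065  0.0077]
scene T 0.11 24 [ 0.0477 -0.0208  0.0551 -0.0108  0.0584  0.0037]
scene H 0.12 19 [-0.002  -0.021   0.0048 -0.0078  0.0081  0.0036]
scene T 0.12 19 [ 0.0539 -0.0212  0.057  -0.0085  0.0602  0.0054]
scene H 0.13 57 [-0.0081 -0.0224  0.0026 -0.0094  0.0095  0.0063]
scene T 0.13 25 [ 0.0496 -0.0207  0.0565 -0.0073  0.0613  0.007 ]
top H 0.1 3 [ 0.0054 -0.0043  0.007  -0.0006  0.0071  0.011 ]
top T 0.1 5 [ 0.0451 -0.0044  0.0469  0.0035  0.0508  0.0116]
top H 0.11 5 [-0.0025  0.0074  0.0029  0.0123  0.0073  0.0129]
top T 0.11 5 [ 0.047  -0.0135  0.048  -0.0079  0.0546  0.0087]
top T 0.12 14 [ 0.05   -0.0162  0.0556  0.0017  0.06    0.0109]
top H 0.13 49 [-0.0073 -0.0176 -0.0004 -0.0034  0.0077  0.0121]
top T 0.13 16 [ 0.052  -0.0138  0.0556 -0.0045  0.0604  0.0073]
```

The white pair in the clamp is the right one. The handle is at about (0.463, -0.184) and the clamp yaw is about 77°. Now moving there through a waypoint outside minimum reach.

Emit:
move_arm --increments '[{"offset": [-1.3, -1.1, 0], "roll": -2}, {"offset": [-2.8, -2.4, 0], "roll": -4}, {"offset": [-4.3, -3.6, 0], "roll": -6}, {"offset": [-5.8, -4.9, 0], "roll": -8}, {"offset": [-7.3, -6.1, 0], "roll": -8.7}]' --hand 1 --newtons 40

```text
time_s: 0.6
tool_pos: [0.3817, 0.462, 0.2309]
orientation: [0.113, 0.994, -0.001, -0.0]
force: [0.4, -0.3, -0.1]
grip_width: 1.0
finger_force: 0.0
```

```bash
cat >> h.py <<'E'
def to(x,y,z,psi=77):
    o=ctrl.observe(); R=Rot.from_quat(o['orientation']).as_matrix()
    yaw=np.degrees(np.arctan2(R[1,1],R[0,1]))
    print('t',round(o['time_s'],2),o['tool_pos'].round(4),'yaw',yaw.round(2),'tilt',R[2].round(3),'F',np.round(o['force'],1),o['grip_width'].round(3) if hasattr(o['grip_width'],'round') else o['grip_width'],o['finger_force'])
    print('offset units',(R.T@(np.array([x,y,z])-o['tool_pos'])/.025).round(2),'roll',round(yaw-psi,2))
E
python3 -c "
from h import *
to(.52,.2,.23)
to(.469,-.16,.2)"
```

```text
t 0.6 [0.3817 0.462  0.2309] yaw 77.06 tilt [ 0.    -0.001 -1.   ] F [ 0.4 -0.3 -0.1] 1.0004300092872005 0.0
offset units [-7.74 -8.98  0.05] roll 0.06
t 0.6 [0.3817 0.462  0.2309] yaw 77.06 tilt [ 0.    -0.001 -1.   ] F [ 0.4 -0.3 -0.1] 1.0004300092872005 0.0
offset units [ -8.98 -23.47   1.26] roll 0.06
```

Emit:
move_arm --increments '[{"offset": [-1.3, -1.5, 0], "roll": 0}, {"offset": [-2.6, -3.0, 0], "roll": 0}, {"offset": [-3.9, -4.5, 0], "roll": 0}, {"offset": [-5.2, -6.0, 0], "roll": 0}, {"offset": [-6.5, -7.5, 0], "roll": 0}]'

```text
time_s: 1.1
tool_pos: [0.4978, 0.2432, 0.2311]
orientation: [0.113, 0.994, -0.0, -0.0]
force: [0.4, 0.8, 0.6]
grip_width: 0.997
finger_force: 0.0
```

Emit:
move_arm --increments '[{"offset": [-0.5, -1.9, 0], "roll": 0}, {"offset": [-1.0, -3.8, 0], "roll": 0}, {"offset": [-1.3, -5.7, 0], "roll": 0}, {"offset": [-1.5, -7.6, 0], "roll": 0}, {"offset": [-1.8, -9.5, 0], "roll": 0}]'

```text
time_s: 1.6
tool_pos: [0.4869, 0.0018, 0.2311]
orientation: [0.113, 0.994, -0.0, -0.0]
force: [0.6, 0.2, 0.4]
grip_width: 1.001
finger_force: 0.0
```

```bash
python3 -c "
from h import *
to(.469,-.16,.2)"
```

```text
t 1.6 [0.4869 0.0018 0.2311] yaw 77.01 tilt [ 0.001 -0.    -1.   ] F [0.6 0.2 0.4] 1.0010395060960406 0.0
offset units [-0.76 -6.47  1.24] roll 0.01
```

Emit:
move_arm --increments '[{"offset": [-0.2, -1.7, 0.2], "roll": 0}, {"offset": [-0.4, -3.4, 0.5], "roll": 0}, {"offset": [-0.6, -5.0, 0.9], "roll": 0}, {"offset": [-0.76, -6.3, 1.2], "roll": 0}, {"offset": [-0.76, -6.3, 1.2], "roll": 0}]'

```text
time_s: 2.1
tool_pos: [0.4688, -0.1595, 0.2004]
orientation: [0.118, 0.993, -0.001, -0.001]
force: [-0.3, 0.1, -0.4]
grip_width: 0.999
finger_force: 0.0
```

```bash
python3 -c "
from h import *
to(.469,-.16,.088)
snap('scene','s1');d=snap('top','t1')
a=cv2.imread('pics/s1.png')[80:210,280:390];b=cv2.imread('pics/t1.png')[200:300,300:400]
a=cv2.resize(a,None,fx=4,fy=4,interpolation=2);b=cv2.resize(b,(360,520)[:1]+(360,),interpolation=2)
c=np.zeros((520,800,3),np.uint8);c[:,:440]=a;c[:360,440:800]=b
cv2.imwrite('pics/c1.png',c)"
```

```text
t 2.1 [ 0.4688 -0.1595  0.2004] yaw 76.48 tilt [ 0.002 -0.003 -1.   ] F [-0.3  0.1 -0.4] 0.9993745992936939 0.0
offset units [-0.02 -0.01  4.5 ] roll -0.52
```

View pics/c1.png

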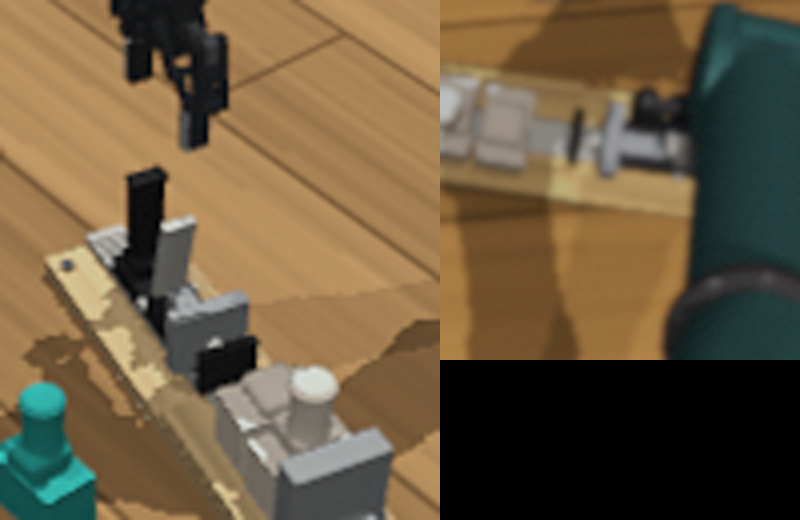

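The scene crop shows the open fingers, tips at (137,75) and (193,145), straddling the line of handle (147,175) and trigger (180,222). I'll go down to just above the handle and check.

Emit:
move_arm --increments '[{"offset": [0, 0, 0.5], "roll": 0}, {"offset": [0, 0, 1.0], "roll": 0}, {"offset": [0, 0, 1.4], "roll": 0}, {"offset": [0, 0, 1.7], "roll": 0}, {"offset": [0, 0, 1.7], "roll": 0}]'

```text
time_s: 2.7
tool_pos: [0.4705, -0.1531, 0.1579]
orientation: [0.112, 0.994, 0.0, -0.001]
force: [-0.3, 0.4, 0.4]
grip_width: 0.998
finger_force: 0.0
```

```bash
python3 -c "
from h import *
to(.469,-.16,.088)
d=snap('scene','s2')
a=d['img'][100:175,295:355,::-1]
cv2.imwrite('pics/c2.png',cv2.resize(a,None,fx=8,fy=8,interpolation=2))
np.set_printoptions(precision=4,suppress=True)
Q=cloud(d)[90:160,300:345].reshape(-1,3);ps=np.radians(77);dd=np.array([np.cos(ps),np.sin(ps)]);l=np.array([-dd[1],dd[0]])
p=Q[:,:2]-[.4688,-.1595]
for z0,z1 in((.105,.135),(.163,.185)):
  m=(Q[:,2]>z0)&(Q[:,2]<z1)
  x=p[m]@dd;y=p[m]@l
  ok=(abs(y)<.06)&(abs(x)<.08)
  for s in(x<0,x>0): print(z0,np.percentile(x[ok&s],[3,50,97]),np.percentile(y[ok&s],[3,50,97]))
"
```

```text
t 2.7 [ 0.4705 -0.1531  0.1579] yaw 77.08 tilt [ 0.002  0.    -1.   ] F [-0.3  0.4  0.4] 0.9981359765607799 0.0
offset units [-0.01 -0.28  2.8 ] roll 0.08
0.105 [-0.0302 -0.0212 -0.0166] [-0.0172 -0.0037  0.0117]
0.105 [0.0228 0.0299 0.0353] [-0.0149 -0.0013  0.0109]
0.163 [-0.0426 -0.0378 -0.0328] [-0.0109  0.0002  0.0117]
0.163 [0.0503 0.0566 0.0619] [-0.0104 -0.0032  0.009 ]
```

View pics/c2.png

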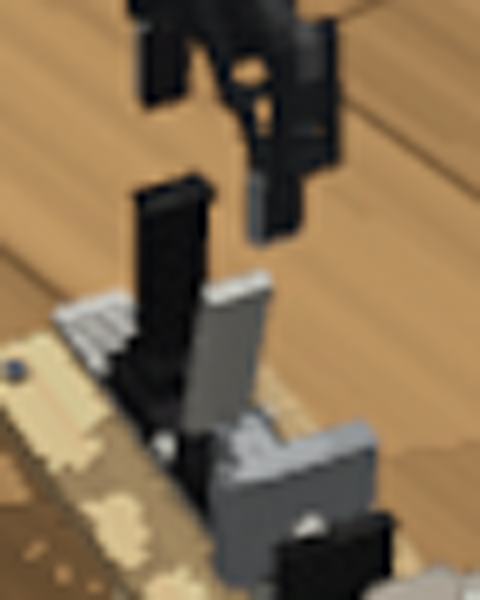

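The crop shows the fingers, tips (165,100) and (270,240), about 6 mm too far forward relative to handle (175,190) and trigger (237,285). Laterally they are fine. I'll correct and go down.

Emit:
move_arm --increments '[{"offset": [0, -0.27, 0], "roll": 0}, {"offset": [0, -0.27, 0], "roll": 0}, {"offset": [0, -0.27, 0.5], "roll": 0}, {"offset": [0, -0.27, 1.0], "roll": 0}, {"offset": [0, -0.27, 1.0], "roll": 0}]'

```text
time_s: 3.25
tool_pos: [0.4679, -0.1601, 0.1319]
orientation: [0.113, 0.994, 0.0, -0.002]
force: [-0.3, 0.5, -0.4]
grip_width: 0.997
finger_force: 0.0
```

```bash
python3 -c "
from h import *
to(.469,-.16,.088)"
```

```text
t 3.25 [ 0.4679 -0.1601  0.1319] yaw 77.0 tilt [ 0.004  0.    -1.   ] F [-0.3  0.5 -0.4] 0.9966274170033051 0.0
offset units [-0.05  0.02  1.75] roll 0.0
```

Emit:
move_arm --increments '[{"offset": [0, 0, 0.4], "roll": 0}, {"offset": [0, 0, 0.9], "roll": 0}, {"offset": [0, 0, 1.4], "roll": 0}, {"offset": [0, 0, 1.75], "roll": 0}, {"offset": [0, 0, 1.75], "roll": 0}]'

```text
time_s: 3.75
tool_pos: [0.4683, -0.1603, 0.0885]
orientation: [0.113, 0.994, 0.0, -0.002]
force: [0.1, 1.0, 0.6]
grip_width: 0.999
finger_force: 0.0
```

```bash
python3 -c "
from h import *
to(.469,-.16,.088)"
```

```text
t 3.75 [ 0.4683 -0.1603  0.0885] yaw 77.0 tilt [ 0.003  0.    -1.   ] F [0.1 1.  0.6] 0.999452040266503 0.0
offset units [-0.02  0.02  0.02] roll 0.0
```

Emit:
move_arm --increments '[{"offset": [0, 0, 0], "roll": 0}, {"offset": [0, 0, 0], "roll": 0}, {"offset": [0, 0, 0], "roll": 0}, {"offset": [0, 0, 0], "roll": 0}, {"offset": [0, 0, 0], "roll": 0}]' --hand 0.4 --newtons 40

```text
time_s: 4.25
tool_pos: [0.4704, -0.1608, 0.0928]
orientation: [0.114, 0.994, 0.0, 0.001]
force: [-4.6, 0.4, 20.3]
grip_width: 0.473
finger_force: 39.2
```

Emit:
move_arm --increments '[{"offset": [0, 0, 0], "roll": 0}, {"offset": [0, 0, 0], "roll": 0}, {"offset": [0, 0, 0], "roll": 0}, {"offset": [0, 0, 0], "roll": 0}, {"offset": [0, 0, 0], "roll": 0}]'

```text
time_s: 4.75
tool_pos: [0.4704, -0.1608, 0.0928]
orientation: [0.114, 0.994, 0.0, 0.001]
force: [-3.0, 0.8, 20.9]
grip_width: 0.478
finger_force: 39.2
```

```bash
cat >> h.py <<'E'
def meas(f):
    "positions along clamp x (from handle start) of handle, jaw plate, pad, toe, fixed jaw in scene"
    d=snap('scene',f);Q=cloud(d);ps=np.radians(77);dd=np.array([np.cos(ps),np.sin(ps)]);l=np.array([-dd[1],dd[0]])
    p=Q[:,:,:2]-[.463,-.184];x=p@dd;y=p@l;z=Q[:,:,2];box=(abs(y)<.05)&(x>-.05)&(x<.33)
    for n,zz,a,b in(('handle',(.12,.15),-.02,.2),('platetop',(.0855,.096),.09,.22),('padface/toe mid',(.05,.075),.09,.26),('fixtop',(.1,.108),.25,.33)):
        m=box&(z>zz[0])&(z<zz[1])&(x>a)&(x<b)&((n!='platetop')|(d['img'].mean(2)>60)); h,e=np.histogram(x[m],np.arange(a,b,.004)); print(n,' '.join(f'{1000*q:.0f}:{c}' for q,c in zip(e,h) if c))
E
python3 -c "
from h import *
to(.469,-.16,.088)
meas('s3')
cv2.imwrite('pics/c3.png',cv2.resize(cv2.imread('pics/s3.png')[100:225,290:390],None,fx=4.8,fy=4.8,interpolation=2))"
```

```text
t 4.75 [ 0.4704 -0.1608  0.0928] yaw 76.96 tilt [-0.003  0.001 -1.   ] F [-3.   0.8 20.9] 0.47796108238187013 39.245414240285754
offset units [0.06 0.02 0.19] roll -0.04
handle -20:1 -16:2 -8:3 -4:5 0:6 4:5 8:6 12:11 16:14 20:1 28:2 32:4 36:7 40:2 44:6 48:7 52:12 56:3 60:1 64:3 68:1 72:5 76:5
platetop 106:2 110:11 114:17 118:20 122:32 126:6 186:3 190:6 194:6 198:2 202:6 206:6 210:4 214:4
padface/toe mid 90:2 110:3 114:2 118:10 122:61 126:28 130:3 134:1 142:2 146:7 150:25 154:37 158:5 174:1 178:2 182:1 186:6 190:5 194:2 198:4 202:5 206:5 210:1 214:7 218:7 222:11 226:3 234:5 238:6 242:5 246:5 250:2 254:6
fixtop 250:1 254:4 258:4 262:1 266:8 270:13 274:8 278:7 282:17 286:30 290:31 294:29 298:30 302:32 306:33 310:2
```

View pics/c3.png

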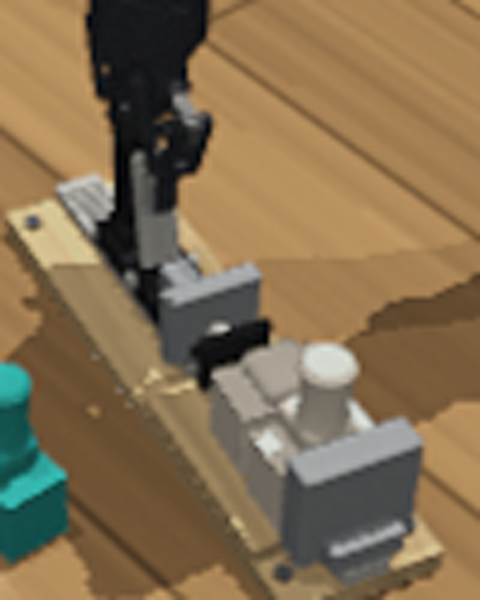

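The crop shows handle and trigger fully squeezed between the fingers; opening reads 0.475 (40 mm). The pad (232,345) has moved towards the toe half. I'll open and follow by 12 mm.

Emit:
move_arm --increments '[{"offset": [0, 0, 0], "roll": 0}, {"offset": [0, 0.1, 0], "roll": 0}, {"offset": [0, 0.3, 0], "roll": 0}, {"offset": [0, 0.48, 0], "roll": 0}, {"offset": [0, 0.48, 0], "roll": 0}]' --hand 1

```text
time_s: 5.3
tool_pos: [0.4723, -0.1486, 0.0901]
orientation: [0.113, 0.994, -0.0, 0.0]
force: [0.2, -0.5, 0.0]
grip_width: 1.0
finger_force: 0.0
```

Emit:
move_arm --increments '[{"offset": [0, 0, 0], "roll": 0}, {"offset": [0, 0, 0], "roll": 0}, {"offset": [0, 0, 0], "roll": 0}, {"offset": [0, 0, 0], "roll": 0}, {"offset": [0, 0, 0], "roll": 0}]'

```text
time_s: 5.8
tool_pos: [0.4721, -0.1492, 0.0901]
orientation: [0.113, 0.994, -0.0, 0.0]
force: [-0.0, 0.3, -0.3]
grip_width: 0.997
finger_force: 0.0
```

```bash
python3 -c "
from h import *
to(.469+.0027,-.16+.0117,.088)
meas('s4')"
```

```text
t 5.8 [ 0.4721 -0.1492  0.0901] yaw 76.98 tilt [-0. -0. -1.] F [-0.   0.3 -0.3] 0.9973244763222038 0.0
offset units [0.02 0.03 0.08] roll -0.02
handle -20:2 -16:6 -12:17 -8:9 0:2 4:7 8:6 12:16 16:20 20:6 24:1 60:1 64:4 68:11 76:1 80:6 84:13 88:10 92:8
platetop 106:2 110:14 114:17 118:18 122:26 126:16 186:3 190:6 194:6 198:5 202:3 206:6 210:4 214:7
padface/toe mid 90:3 114:3 118:11 122:57 126:29 130:1 134:1 142:1 146:4 150:23 154:35 158:10 178:2 182:2 186:3 190:4 194:4 198:4 202:2 206:6 210:5 214:5 218:5 222:11 226:7 234:3 238:5 242:4 246:6 250:4 254:5
fixtop 250:1 254:4 258:2 262:3 266:5 270:12 274:7 278:4 282:24 286:25 290:27 294:29 298:33 302:27 306:34 310:2
```

Emit:
move_arm --increments '[{"offset": [0, 0, 0], "roll": 0}, {"offset": [0, 0, -0.05], "roll": 0}, {"offset": [0, 0, -0.15], "roll": 0}, {"offset": [0, 0, -0.15], "roll": 0}, {"offset": [0, 0, -0.15], "roll": 0}]' --hand 0.4

```text
time_s: 6.35
tool_pos: [0.4725, -0.1485, 0.0952]
orientation: [0.113, 0.994, 0.001, 0.0]
force: [-3.1, 0.8, 13.0]
grip_width: 0.47
finger_force: 38.9
```

Emit:
move_arm --increments '[{"offset": [0, 0, 0], "roll": 0}, {"offset": [0, 0.1, 0.05], "roll": 0}, {"offset": [0, 0.3, 0.1], "roll": 0}, {"offset": [0, 0.48, 0.1], "roll": 0}, {"offset": [0, 0.48, 0.1], "roll": 0}]' --hand 1

```text
time_s: 6.85
tool_pos: [0.4749, -0.137, 0.0912]
orientation: [0.113, 0.994, -0.0, -0.0]
force: [0.5, -0.2, 0.6]
grip_width: 1.001
finger_force: 0.0
```

Emit:
move_arm --increments '[{"offset": [0, 0, 0], "roll": 0}, {"offset": [0, 0, 0], "roll": 0}, {"offset": [0, 0, 0], "roll": 0}, {"offset": [0, 0, 0], "roll": 0}, {"offset": [0, 0, 0], "roll": 0}]'

```text
time_s: 7.35
tool_pos: [0.4748, -0.1374, 0.0913]
orientation: [0.113, 0.994, -0.0, 0.0]
force: [0.4, 0.6, -0.2]
grip_width: 0.998
finger_force: 0.0
```

```bash
python3 -c "
from h import *
to(.469+.0054,-.16+.0234,.088)
meas('s5')"
```

```text
t 7.35 [ 0.4748 -0.1374  0.0913] yaw 76.98 tilt [-0. -0. -1.] F [ 0.4  0.6 -0.2] 0.9978427954191452 0.0
offset units [0.02 0.03 0.13] roll -0.02
handle -20:1 -4:5 0:24 4:8 16:5 20:8 24:15 28:30 32:2 76:7 80:9 84:3 88:2 92:8 96:8 100:17 104:3 112:1
platetop 118:2 122:11 126:15 130:13 134:36 138:18 142:1 186:7 190:8 194:5 198:7 202:4 206:4 210:7 214:3
padface/toe mid 90:10 94:5 98:6 102:1 122:2 126:2 130:9 134:54 138:41 142:3 146:2 154:2 158:5 162:12 166:14 178:2 182:2 186:5 190:4 194:3 198:6 202:3 206:3 210:6 214:4 218:6 222:14 226:5 230:1 234:2 238:4 242:5 246:5 250:3 254:7
fixtop 250:1 254:1 262:3 266:8 270:6 274:12 278:5 282:19 286:24 290:29 294:25 298:30 302:30 306:30 310:4
```

Emit:
move_arm --increments '[{"offset": [0, 0, 0], "roll": 0}, {"offset": [0, 0, -0.05], "roll": 0}, {"offset": [0, 0, -0.15], "roll": 0}, {"offset": [0, 0, -0.15], "roll": 0}, {"offset": [0, 0, -0.15], "roll": 0}]' --hand 0.4

```text
time_s: 7.9
tool_pos: [0.4753, -0.1365, 0.0965]
orientation: [0.113, 0.994, 0.001, 0.0]
force: [-2.0, 2.0, 13.0]
grip_width: 0.466
finger_force: 38.9
```

Emit:
move_arm --increments '[{"offset": [0, 0, 0], "roll": 0}, {"offset": [0, 0.1, 0.1], "roll": 0}, {"offset": [0, 0.3, 0.15], "roll": 0}, {"offset": [0, 0.48, 0.2], "roll": 0}, {"offset": [0, 0.48, 0.2], "roll": 0}]' --hand 1

```text
time_s: 8.4
tool_pos: [0.4775, -0.1253, 0.0898]
orientation: [0.113, 0.994, -0.0, -0.0]
force: [0.2, 0.1, -0.6]
grip_width: 0.996
finger_force: 0.0
```

Emit:
move_arm --increments '[{"offset": [0, 0, 0], "roll": 0}, {"offset": [0, 0, 0], "roll": 0}, {"offset": [0, 0, 0], "roll": 0}, {"offset": [0, 0, 0], "roll": 0}, {"offset": [0, 0, 0], "roll": 0}]'

```text
time_s: 8.9
tool_pos: [0.4775, -0.1258, 0.0901]
orientation: [0.113, 0.994, -0.0, 0.0]
force: [-0.9, 0.2, -0.1]
grip_width: 1.0
finger_force: 0.0
```

```bash
python3 -c "
from h import *
to(.469+.0081,-.16+.0351,.088)
meas('s6')
cv2.imwrite('pics/c6.png',cv2.resize(cv2.imread('pics/s6.png')[135:215,315:395],None,fx=7,fy=7,interpolation=2))"
```

```text
t 8.9 [ 0.4775 -0.1258  0.0901] yaw 76.98 tilt [-0. -0. -1.] F [-0.9  0.2 -0.1] 0.9998508005604846 0.0
offset units [0.02 0.03 0.08] roll -0.02
handle 8:6 12:14 16:15 24:2 28:5 32:8 36:9 40:28 44:8 84:1 88:6 92:5 96:4 100:3 104:3 108:9 112:15 116:6
platetop 90:4 134:9 138:18 142:19 146:34 150:14 154:1 186:5 190:5 194:6 198:8 202:5 206:5 210:5 214:3
padface/toe mid 90:8 94:7 98:15 102:8 106:8 110:8 114:2 138:4 142:7 146:46 150:50 154:7 158:1 166:1 170:1 178:2 182:6 186:2 190:5 194:2 198:5 202:3 206:3 210:7 214:1 218:7 222:12 226:5 230:2 234:3 238:7 242:3 246:5 250:2 254:5
fixtop 250:3 254:1 258:2 262:3 266:6 270:8 274:13 278:3 282:28 286:23 290:28 294:30 298:21 302:39 306:33 310:2
```

View pics/c6.png

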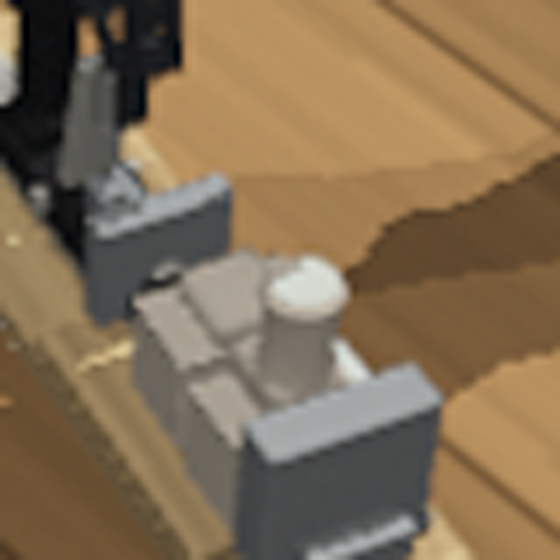

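The crop shows the pad now hidden behind the toe half at (165,275), nearly touching it. The halves still have a slight gap at (205,365). One more full stroke should take up the slack.

Emit:
move_arm --increments '[{"offset": [0, 0, 0], "roll": 0}, {"offset": [0, 0, -0.05], "roll": 0}, {"offset": [0, 0, -0.15], "roll": 0}, {"offset": [0, 0, -0.15], "roll": 0}, {"offset": [0, 0, -0.15], "roll": 0}]' --hand 0.4

```text
time_s: 9.45
tool_pos: [0.4782, -0.1243, 0.0952]
orientation: [0.113, 0.994, 0.001, 0.0]
force: [-2.5, 2.4, 12.6]
grip_width: 0.464
finger_force: 39.0
```

Emit:
move_arm --increments '[{"offset": [0, 0, 0], "roll": 0}, {"offset": [0, 0.1, 0.1], "roll": 0}, {"offset": [0, 0.3, 0.15], "roll": 0}, {"offset": [0, 0.48, 0.15], "roll": 0}, {"offset": [0, 0.48, 0.15], "roll": 0}]' --hand 1

```text
time_s: 9.95
tool_pos: [0.4803, -0.1137, 0.09]
orientation: [0.113, 0.994, -0.0, -0.0]
force: [0.4, 0.5, -0.5]
grip_width: 1.0
finger_force: 0.0
```

Emit:
move_arm --increments '[{"offset": [0, 0, 0], "roll": 0}, {"offset": [0, 0, 0], "roll": 0}, {"offset": [0, 0, 0], "roll": 0}, {"offset": [0, 0, 0], "roll": 0}, {"offset": [0, 0, 0], "roll": 0}]'

```text
time_s: 10.45
tool_pos: [0.4802, -0.1141, 0.0901]
orientation: [0.113, 0.994, -0.0, 0.0]
force: [0.5, -0.1, 0.8]
grip_width: 1.0
finger_force: 0.0
```

```bash
python3 -c "
from h import *
to(.469+.0108,-.16+.0468,.088)
meas('s7'); d=snap('top','t7')
for i in range(4): snap('scene','s7%d'%i)
a=cv2.imread('pics/s7.png')[140:205,320:385];b=cv2.imread('pics/t7.png')[210:265,275:385]
a=cv2.resize(a,(390,390),interpolation=2);b=cv2.resize(b,(800,400),interpolation=2)
c=np.zeros((600,800,3),np.uint8);c[:210,:390]=0
cv2.imwrite('pics/c7.png',b)
ps=np.radians(77);dd=np.array([np.cos(ps),np.sin(ps)]);l=np.array([-dd[1],dd[0]])
for grp in(['scene0'],['s1'],['s4'],['s6'],['s7','s70','s71','s72','s73']):
  r=[]
  for f in grp:
    s=load(f);Q=cloud(s);p=Q[:,:,:2]-[.463,-.184];x=p@dd;y=p@l;z=Q[:,:,2];g=s['img'].mean(2)
    bx=abs(y+.004)<.027
    top=bx&(z>.087)&(z<.0935)&(x>.09)&(x<.175)&(g>60)
    face=bx&(z>.06)&(z<.083)&(x>.1)&(x<.172)&(g>50)&(abs(y+.004)>.0)
    fo=(abs(y)<.035)&(z>.05)&(z<.095)&(x>.29)&(x<.325)
    ft=(abs(y)<.035)&(z>.1015)&(z<.1075)&(x>.275)&(x<.325)
    r.append([np.median(x[top]),np.median(x[face]),np.median(x[fo]),np.median(x[ft]),*np.percentile(x[ft],[5,95])])
  print(grp[0],np.round(1000*np.mean(r,0),1))
"
```

```text
t 10.45 [ 0.4802 -0.1141  0.0901] yaw 76.98 tilt [-0. -0. -1.] F [ 0.5 -0.1  0.8] 0.9998033020333091 0.0
offset units [0.02 0.03 0.08] roll -0.02
handle 0:1 20:5 24:11 28:18 32:2 36:3 40:4 44:6 48:9 52:23 56:16 96:2 100:6 104:6 108:7 112:3 116:5 120:9 124:12 128:11
platetop 94:2 98:5 102:2 142:1 146:14 150:13 154:21 158:25 162:19 166:3 194:2 198:5 202:6 206:3 214:6
padface/toe mid 90:15 94:21 98:11 102:5 106:10 110:13 114:9 118:10 122:4 126:3 130:1 146:1 150:4 154:3 158:43 162:46 166:3 170:2 178:2 182:2 190:3 194:5 198:4 202:3 206:5 210:5 214:5 218:1 222:4 226:5 230:1 238:7 242:5 246:5 250:4 254:3
fixtop 250:2 254:3 258:2 262:4 266:6 270:10 274:10 278:5 282:20 286:27 290:26 294:27 298:27 302:29 306:34
scene0 [107.8 112.4 307.3 295.7 282.7 308.8]
s1 [107.6 112.7 307.6 297.2 281.8 309. ]
s4 [120.8 125.7 307.2 297.3 283.  307.6]
s6 [144.8 149.7 307.5 296.3 282.5 307.8]
s7 [156.2 161.3 307.6 295.7 281.2 307.5]
```

View pics/c7.png

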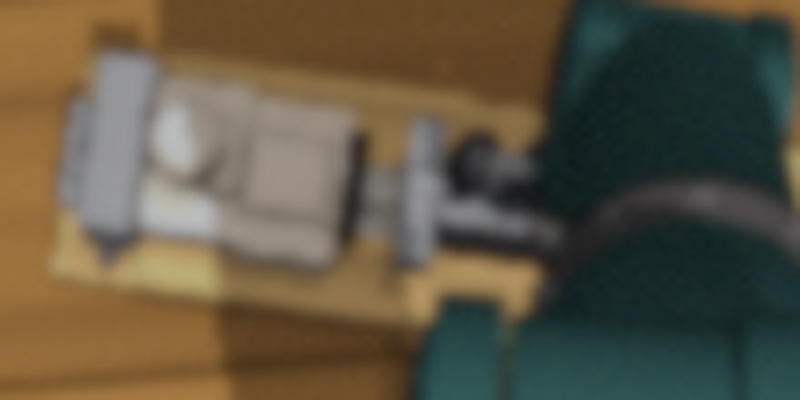

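The top crop shows the halves together by the fixed jaw, the pad (355,190) touching the toe half, and a plunger of about 20 mm up to the plate (420,190). So about 7 to 8 mm is still needed, and I'll make a partial squeeze.

Emit:
move_arm --increments '[{"offset": [0, 0, 0], "roll": 0}, {"offset": [0, 0, -0.05], "roll": 0}, {"offset": [0, 0, -0.1], "roll": 0}, {"offset": [0, 0, -0.1], "roll": 0}, {"offset": [0, 0, -0.1], "roll": 0}]' --hand 0.6

```text
time_s: 11.25
tool_pos: [0.4807, -0.1138, 0.0933]
orientation: [0.113, 0.994, 0.0, 0.001]
force: [-0.9, 0.6, 9.1]
grip_width: 0.606
finger_force: 16.1
```

Emit:
move_arm --increments '[{"offset": [0, 0, -0.1], "roll": 0}, {"offset": [0, 0, -0.1], "roll": 0}, {"offset": [0, 0, -0.1], "roll": 0}, {"offset": [0, 0, -0.1], "roll": 0}, {"offset": [0, 0, -0.1], "roll": 0}]'

```text
time_s: 11.75
tool_pos: [0.4804, -0.1138, 0.0943]
orientation: [0.113, 0.994, -0.0, 0.0]
force: [6.4, -0.4, -22.6]
grip_width: 0.605
finger_force: 14.3
```

```bash
cat > m.py <<'E'
from h import *
import sys
to(.48,-.114,.09)
ps=np.radians(77);dd=np.array([np.cos(ps),np.sin(ps)]);l=np.array([-dd[1],dd[0]]);r=[]
for i in range(4):
    s=snap('scene',sys.argv[1]+str(i));Q=cloud(s);p=Q[:,:,:2]-[.463,-.184];x=p@dd;y=p@l;z=Q[:,:,2];g=s['img'].mean(2)
    bx=abs(y+.004)<.027
    top=bx&(z>.087)&(z<.0935)&(x>.14)&(x<.185)&(g>60)
    face=bx&(z>.06)&(z<.083)&(x>.14)&(x<.18)&(g>50)
    fo=(abs(y)<.035)&(z>.05)&(z<.095)&(x>.29)&(x<.325)
    r.append([np.median(x[top]),np.median(x[face]),np.median(x[fo])])
print(np.round(1000*np.mean(r,0),1))
d=snap('top',sys.argv[1]+'t');b=cv2.imread('pics/'+sys.argv[1]+'t.png')[210:265,275:385]
cv2.imwrite('pics/'+sys.argv[1]+'c.png',cv2.resize(b,(800,400),interpolation=2))
E
python3 m.py u
```

```text
t 11.75 [ 0.4804 -0.1138  0.0943] yaw 77.02 tilt [-0. -0. -1.] F [  6.4  -0.4 -22.6] 0.6053147758515145 14.285123348236084
offset units [ 0.01 -0.01  0.17] roll 0.02
[162.6 167.7 307.6]
```

Emit:
move_arm --increments '[{"offset": [0, 0, 0.08], "roll": 0}, {"offset": [0, 0, 0.08], "roll": 0}, {"offset": [0, 0, 0.08], "roll": 0}, {"offset": [0, 0, 0.08], "roll": 0}, {"offset": [0, 0, 0.08], "roll": 0}]' --hand 0.575

```text
time_s: 12.5
tool_pos: [0.4805, -0.1137, 0.0946]
orientation: [0.113, 0.994, 0.0, 0.0]
force: [-0.2, 0.2, 6.3]
grip_width: 0.583
finger_force: 20.0
```

```bash
python3 m.py v
python3 - <<'E'
from h import *
# combined picture: top before/after and scene after
a=cv2.imread('pics/t7.png')[212:262,280:345];b=cv2.imread('pics/vt.png')[212:262,280:345];c=cv2.imread('pics/v0.png')[135:210,320:395]
f=lambda i,s:cv2.resize(i,s,interpolation=2)
o=np.zeros((600,800,3),np.uint8);o[:300,:390]=f(a,(390,300));o[300:,:390]=f(b,(390,300));o[:400,400:]=f(c,(400,400))
cv2.imwrite('pics/final.png',o)
E
```

```text
t 12.5 [ 0.4805 -0.1137  0.0946] yaw 76.98 tilt [-0.001  0.001 -1.   ] F [-0.2  0.2  6.3] 0.5830650408808622 20.02327412366867
offset units [ 0.02 -0.01  0.18] roll -0.02
[163.3 168.6 307.5]
```

View pics/final.png

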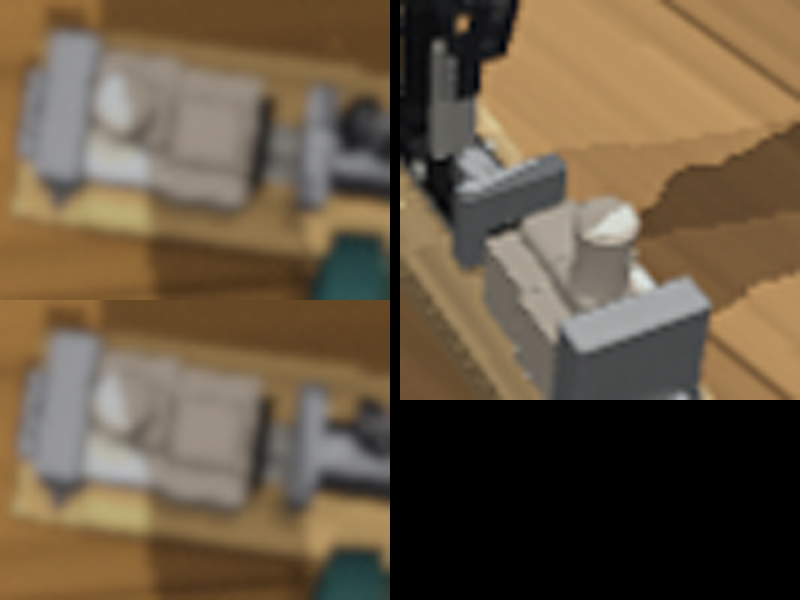

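The picture shows the toe half in the same place before and after the last squeeze, with the plate about 7.3 mm closer to it. The halves are shut against the fixed jaw and the grip holds at 20 N. Pad is about 7 mm in, so I'm handing in.

```bash
python3 -c "
from cell import ctrl
print(ctrl.job_done())"
```

```text
the job is handed in; nothing more can be done
None
```

I handed the job in at about 12.5 s of robot time, after four full strokes and a final partial squeeze. The images show the halves shut against the fixed jaw, I estimate the pad about 7 mm in (±1.5 mm), and the gripper still holds handle and trigger at about 20 N; the hand-in returned no verdict.

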